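# Push the worn valve plug through the drop-box flap

## Task

The worn valve plug on the ledge of the grey steel drop box is to be scrapped: push the box's self-closing flap open with one fingertip and, while that finger keeps it open, push the plug off the ledge and in with the other finger. Work gently, without lifting or squeezing the plug, then take the hand away so that the flap shuts with the plug inside. Leave the spare plug in its bin, the carton and the wrench where they are.

Things in the scene. Friction and masses are not known exactly. Their poses are not given: they have to be found in the camera images.
- dropbox: Fixed grey steel drop box, 300 x 160 mm. Origin on the bench under the middle of the ledge's inner edge; +x = level direction in which the plug is pushed in, z up, y across. x -125 to 0: flat steel ledge, top at z = 140, y = +-75, outer end open, side lips 12 high. x 0 to 112: opening, shut by the flap, between sloping side cheeks. x 112 to 175: rear top, highest point z = 192. Hollow; inner floor z = 12.
- ledge_edge (a point): Middle of the ledge's inner edge, on its top face: x = 0, y = 0, z = 140 mm in the dropbox frame. Past it the plug drops into the box when the flap is open. The axes are those of the box.
- flap (a joint): Sprung aluminium flap, 118 long x 140 wide x 3 mm, hinged across the box at its upper end. 0 = shut: it slopes down at 22 degrees from the hinge to the ledge's inner edge. Pushed down or in it swings down into the box; value = angle opened, rad, stop at 1.3 (1.0 puts its free edge at x = 91, z = 70 mm in the dropbox frame). About 1.5 N at the free edge starts it, 3 N there at 1 rad; let go, it shuts by itself.
- hinge (a point): Middle of the flap's hinge axis: x = 112, y = 0, z = 186 mm in the dropbox frame. The axis runs along the box's y; the fixed hinge barrel has radius 5 mm. Pushing on the flap nearer to the hinge takes two or three times the force.
- flap_edge (a point): Middle of the flap's free edge, on its upper face; moves with the flap. Shut: x = 3, y = 0, z = 141 mm in the dropbox frame, 3 mm from the ledge.
- plug: The worn valve plug, loose, about 60 g: white plastic stepped disc with a black sealing ring, 42 diameter x 28 high mm (full diameter up to 18 mm, then a 26 mm diameter hub), standing upright on the ledge, anywhere from 40 to 80 mm before the ledge's inner edge and up to 25 mm off the middle. Origin at its centre, 14 mm above its underside; z is its upright axis.
- bin: Bystander: fixed open-fronted blue plastic stacking bin beside the box, 165 x 105 x 78 mm high. Origin at the centre of its underside.
- spare: Bystander: a spare plug, same shape as the worn one, lying in the blue bin. Origin at its centre.
- carton: Bystander: loose closed cardboard carton 90 x 70 x 55 mm on the bench before the outer end of the ledge. Origin at the centre of its underside.
- wrench: Bystander: loose steel wrench, 170 mm long, lying on the bench beside the box. Origin at the middle of its underside, x along its length.
There are look-alikes about, which are no part of the job. Leave any orange or red look-alike of the plug alone.

How it is judged:
On the way, in this order (a step that is already met when the one before it is completed fails the run):
1. the fingers hold the flap open (over 0.05 rad) while the plug still stands on the ledge (value of joint flap above 0.05 rad and contact force between the fingers and flap above 0.2 N and x of plug in the frame of dropbox below 0 m and z of plug in the frame of dropbox above 0.147 m and angle between plug's own z axis and vertical below 0.25 rad), for 0.05 s.
2. the plug has gone through the opening while the fingers still hold the flap open (over 0.3 rad) (value of joint flap above 0.3 rad and contact force between the fingers and flap above 0.2 N and z of plug in the frame of dropbox below 0.125 m), for 0.1 s.
At the end, for the whole second after the job is handed in: the plug lies at rest inside the box, below the ledge and the flap, and the flap has swung shut (within 0.06 rad) (x of plug in the frame of dropbox between -0.12 and 0.17 m and y of plug in the frame of dropbox between -0.075 and 0.075 m and z of plug in the frame of dropbox between 0 and 0.07 m and value of joint flap below 0.06 rad and linear speed of plug below 0.05 m/s); the robot touches nothing.
It fails at once if the plug is lifted or ridden up (its centre more than 20 mm above its height on the ledge) (z of plug in the frame of dropbox above 0.174 m).
It fails at once if the plug is squeezed or shoved hard (fingers press on it with more than 6 N) (contact force between the fingers and plug above 6 N).
It fails at once if the spare plug, the carton or the wrench is moved by more than 20 mm (distance of any of spare, carton, wrench from where it was at the start of the episode above 0.02 m).
It also fails if it takes over 40 s, if anything falls off the work surface, if the arm or the gripper's body presses on something with over 40 N, if the wrist force passes 120 N, or if a joint passes its speed limit or range.

## Robot

A 6-joint arm with a two-finger parallel gripper is mounted at the origin on the work surface. World frame = base frame: x ahead of the robot, y to its left, z up, the work surface at z = 0. Lengths are in m, angles in rad, forces in N, time in s.
With the tool pointing down it reaches from about 0.325 to 0.775 m from the base axis. Payload 5.5 kg.
Tool frame: the origin (TCP) lies midway between the tips of the shut fingers; the grasp point (between the pads) lies arm.tcp_to_grasp behind it (arm.tcp_to_grasp is the distance from the TCP to the grasp point, in m); z points along the fingers, y is the direction in which the jaws open and shut (so a half turn about z gives the same grasp; the last joint's range is limited). The gripper opens to 88 mm and grips with 3 to 60 N. Pads are 20 mm wide; open, the fingers measure 115 mm over their backs; the gripper's body (75 mm by 178 mm) begins 61 mm behind the grasp point.
Start: joints at [1.268, 0.091, 1.231, -0, 1.82, -0.057], TCP at [0.146, 0.582, 0.223] pointing down, gripper open.
Joint ranges: [-2.87, 2.87], [-0.86, 2.18], [0.17, 2.46], [-1.51, 4.65], [0.06, 2.69], [-2.65, 2.65]. Speed limits (rad/s): [2.57, 2.57, 3.01, 3.14, 3.14, 3.14].

## Interface

Orientations are given as a 3x3 rotation matrix whose columns are the frame's x, y, z axes.
In Python, from cell import arm gives the robot as it stands.
- The arm moves only by the shell command python3 -m jog 'ROWS' [OPENING] [FORCE]. ROWS is JSON, a list of rows, each a list of 2 entries, a list of its own where there are three numbers: the shift along the tool's x, y, z in mm, then the turn, a rotation vector about the tool's x, y, z in rad. A call has 1 to 5 rows; each row shifts and turns the pose as measured when the row begins, along the tool's axes as they then stand; what a row does not reach is not made up. A row lasts 1/10 s, in which the tool goes at most 50 mm and 8.59 degrees, less where a joint would pass 70% of its speed; a pose out of reach is approached as far as the arm can. A call is refused whole if a number of a shift passes 50 or a number of a turn 0.15, either way. A call with a gripper value outside its range is refused whole. OPENING is the finger opening in mm, from 0 to 87.8, set as the call begins (- or left out, the last holds). The fingers move at their own pace and stop on an object; FORCE is the grip in N (left out, the last holds). Time passes only in rows, so rows that do not move let the fingers close. It gives the time, the measured TCP pose, the force and the opening at its end, in the units of the state.
- arm.get_obs(): the state, without advancing time (a new reading comes with each control period).
- arm.grab_frame(name): name is "side" or "top" or "wrist"; returns a dict with "img" (400x640x3 uint8, red, green, blue), "range_z" (400x640 float32, m along the optical axis (not along the pixel's ray), 0 where there is no reading), "vfov" (degrees; the focal length in pixels is half the picture's height over the tangent of half this angle, whatever the lens; pixels are square), "cx", "cy" (the principal point, pixels), "R" (3x3) and "t" (3): a world point X has camera coordinates R X + t. Camera axes: x right, y down, z forward; pixel columns grow to the right and rows downward; lengths in m; the calibration is good to about 2 mm. A picture is of the moment at which its call begins.
- arm.sign_off(): hands the job in, once; it reports no verdict.
The state is a dict: "clock": time; "qpos": joint angles; "qd": joint speeds; "tau": joint torques, N m; "tcp_pos": TCP position; "tcp_rot": TCP orientation; "force": force on the tool from outside, world axes, zero at the start; "ft_torque": the same for the moment, N m; "opening": finger opening in m.
Only numpy, scipy, OpenCV 4.12 (cv2) and the standard library are available. Lean on these libraries where they do the work, as an engineer would, in place of code of your own. Each camera call takes 0.05 s, during which the arm holds its last target.

## Working session

There is one attempt and no reset: what is moved stays moved. The work goes in short steps, Python scripts to look and compute and a shell command to move; the robot and the scene stay as the last step left them, time stands still between calls to the robot, and variables do not carry over. Pictures are saved under pics/ and viewed, and the job is handed in when it is done.

```bash
ls; mkdir -p pics; python3 - <<'E'
from cell import arm
import cv2
print(arm.get_obs(), arm.tcp_to_grasp)
for n in ["side","top","wrist"]:
    f=arm.grab_frame(n); cv2.imwrite(f"pics/{n}0.png",f["img"][:,:,::-1]); print(n,f["vfov"],f["cx"],f["cy"],f["R"],f["t"])
    import numpy as np; np.savez(f"{n}0.npz",**f)
E
```

```text
pics
{'clock': 0.0, 'qpos': array([ 1.26832279e+00,  9.18421825e-02,  1.23187376e+00, -2.18374937e-05,
        1.81982547e+00, -5.66846604e-02]), 'qd': array([-1.07586174e-03,  6.13245012e-04, -1.97289809e-04,  4.07941637e-06,
        4.66197958e-04, -1.19987940e-04]), 'tau': array([ 1.33819420e-03, -4.46476614e+01, -4.06429482e+01,  6.98750163e-02,
        2.99029460e-02, -1.63303703e-04]), 'tcp_pos': array([0.14590151, 0.58167448, 0.22152373]), 'tcp_rot': array([[-9.69944347e-01,  2.43326223e-01, -5.60298151e-04],
       [ 2.43326851e-01,  9.69942555e-01, -1.86659565e-03],
       [ 8.92653503e-05, -1.94682949e-03, -9.99998101e-01]]), 'force': array([-0.23422282, -0.06240751, -0.47530948]), 'ft_torque': array([-0.0650007 ,  0.02111088,  0.00342546]), 'opening': 0.08800598349997497} 0.0187
side 57.89359189620265 312.86087298360604 203.46614175643296 [[ 0.91964609 -0.39274394 -0.00180779]
 [-0.24572302 -0.57178012 -0.7827437 ]
 [ 0.30638419  0.7202914  -0.62234157]] [-0.51857634  0.26029508  0.71408482]
top 53.03177721591294 317.5539644810599 197.38633138347757 [[ 0.01281778 -0.99934691 -0.03378556]
 [-0.9945595  -0.00924854 -0.10375871]
 [ 0.10337848  0.03493171 -0.9940285 ]] [0.0400383  0.58618745 0.87827943]
wrist 60.53791169498127 315.67595693850757 199.84978888362758 [[ 0.24395343  0.96978536 -0.00175611]
 [ 0.93722652 -0.23529706  0.25737473]
 [ 0.24918504 -0.06443332 -0.96631008]] [-0.5993337  -0.03047556  0.38929938]
```

View pics/side0.png

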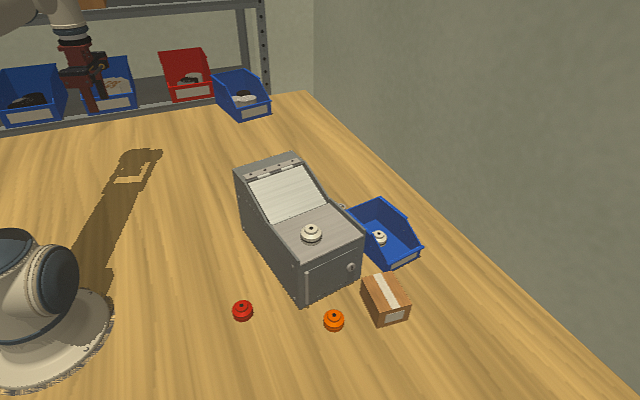

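View pics/top0.png

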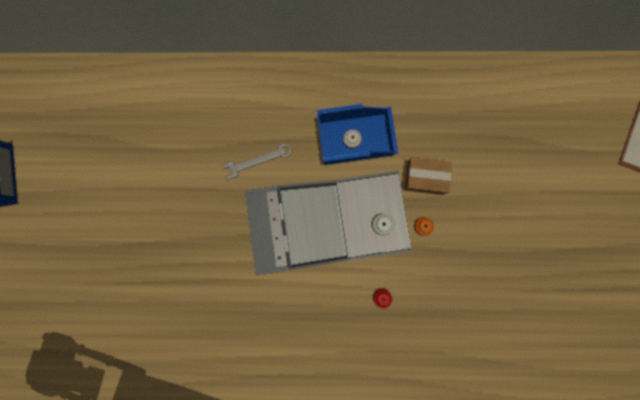

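View pics/wrist0.png

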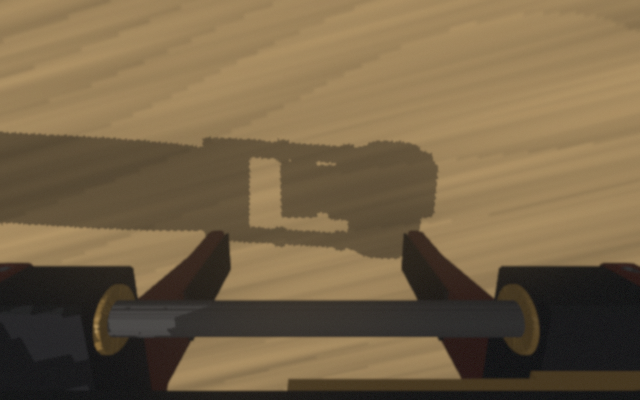

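```bash
cat > h.py <<'E'
import numpy as np, cv2
from cell import arm
def ld(p):
    return dict(np.load(p))
def K(f):
    fl=200/np.tan(np.radians(float(f["vfov"]))/2); return fl,float(f["cx"]),float(f["cy"])
def ray(f,u,v):
    fl,cx,cy=K(f); d=np.array([(u-cx)/fl,(v-cy)/fl,1.]); return -f["R"].T@f["t"], f["R"].T@d
def onplane(f,u,v,z):
    c,d=ray(f,u,v); return c+d*(z-c[2])/d[2]
def proj(f,X):
    fl,cx,cy=K(f); p=f["R"]@np.asarray(X)+f["t"]; return p[0]/p[2]*fl+cx,p[1]/p[2]*fl+cy
def pt(f,u,v):
    c,d=ray(f,u,v); return c+d*float(f["range_z"][int(round(v)),int(round(u))])
def tri(obs):
    A=np.zeros((3,3));b=np.zeros(3)
    for f,u,v in obs:
        c,d=ray(f,u,v); d=d/np.linalg.norm(d); P=np.eye(3)-np.outer(d,d); A+=P;b+=P@c
    return np.linalg.solve(A,b)
E
python3 - <<'E'
from h import *
t=ld("top0.npz");s=ld("side0.npz")
print(-t["R"].T@t["t"],-s["R"].T@s["t"])
cv2.imwrite("pics/topz.png",cv2.resize(t["img"][160:290,230:460,::-1],None,fx=3.4,fy=3.4,interpolation=cv2.INTER_CUBIC))
cv2.imwrite("pics/sidez.png",cv2.resize(s["img"][140:320,220:420,::-1],None,fx=3.3,fy=3.3,interpolation=cv2.INTER_CUBIC))
for n,u,v in [("ledge",360,200),("ledge",360,240),("ledge2",395,200),("flap",300,220),("flap",335,220),("plug",383,224),("reartop",258,230),("bin floor",370,140),("carton",430,165),("spare",352,138)]:
    print(n,pt(t,u,v).round(4))
for n,u,v in [("plug",311,230),("ledge",330,250),("flap",290,190)]:
    print("side",n,pt(s,u,v).round(4))
E
```

```text
[0.4916899  0.01475373 0.93520956] [ 0.3220829  -0.56918532  0.64721153]
ledge [ 0.57   -0.0418  0.1396]
ledge [ 0.4909 -0.0419  0.1398]
ledge2 [ 0.5707 -0.1111  0.1387]
flap [0.5276 0.0748 0.1683]
flap [0.5295 0.0076 0.143 ]
plug [ 0.5217 -0.0834  0.1683]
reartop [0.5071 0.1513 0.1897]
bin floor [ 0.726  -0.0747  0.0038]
carton [ 0.6575 -0.2018  0.0542]
spare [ 0.7242 -0.031   0.029 ]
side plug [ 0.5213 -0.0912  0.1697]
side ledge [ 0.5454 -0.1286  0.14  ]
side flap [0.5312 0.0534 0.1654]
```

```bash
sleep 1
```

```text
(no output)
```

View pics/topz.png

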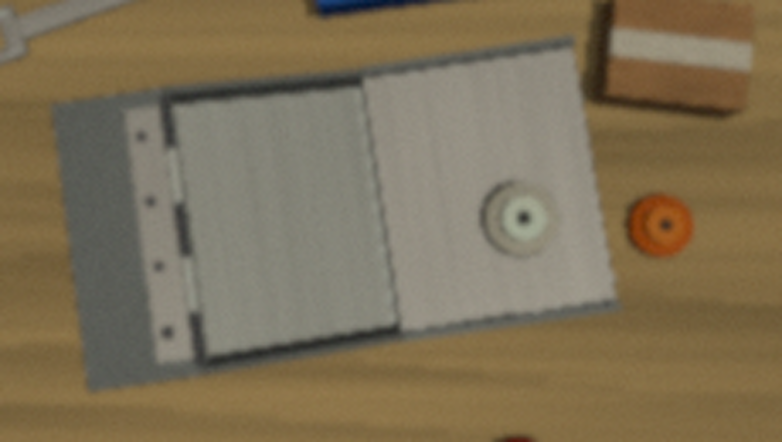

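View pics/sidez.png

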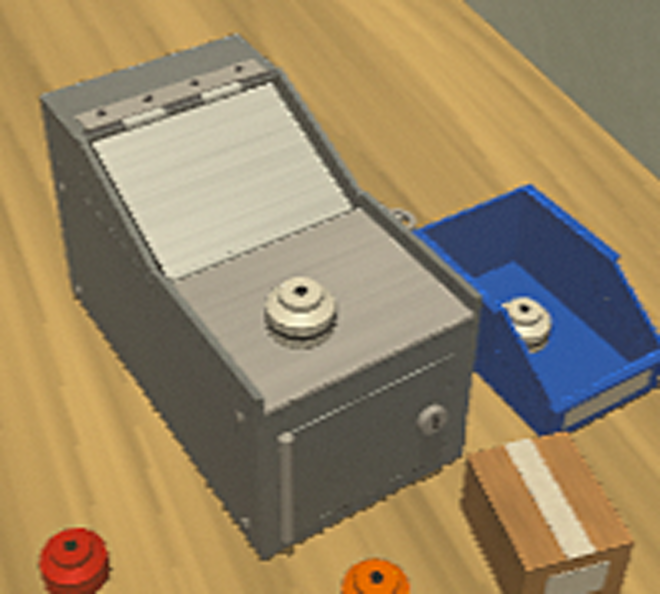

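```bash
python3 - <<'E'
from h import *
t=ld("top0.npz");s=ld("side0.npz")
T=lambda a,b:(230+(a+.5)/3.4-.5,160+(b+.5)/3.4-.5)
S=lambda a,b:(220+(a+.5)/3.3-.5,140+(b+.5)/3.3-.5)
# seam ends far (+x world) & near
A=[T(364,78),S(357,207)];B=[T(399,332),S(175,280)]
for o in (A,B): print("tri",tri([(t,*o[0]),(s,*o[1])]).round(4),"top@.14",onplane(t,*o[0],.14).round(4),"side@.14",onplane(s,*o[1],.14).round(4))
# ledge outer corners at lips top .152
for p in [(572,40),(615,303)]: print("outer", onplane(t,*T(*p),.152).round(4))
for p in [(478,300),(265,405)]: print("outer side", onplane(s,*S(*p),.152).round(4))
# plug hub top hole
h=[T(524,217),S(301,290)]
print("plug hub tri",tri([(t,*h[0]),(s,*h[1])]).round(4),onplane(t,*h[0],.168).round(4),onplane(s,*h[1],.168).round(4))
# plane-fit by depth: direction of ledge box edges - mask depth at z .135-.145
def cloud(f):
    fl,cx,cy=K(f); v,u=np.mgrid[:400,:640]; z=f["range_z"]; P=np.stack([(u-cx)/fl*z,(v-cy)/fl*z,z],-1)-f["t"]; return P@f["R"]
for n,f in (("top",t),("side",s)):
    P=cloud(f); m=(f["range_z"]>0)&(abs(P[...,2]-.1395)<.004)&(P[...,0]>.4)&(P[...,0]<.65)&(abs(P[...,1])<.2)
    m=cv2.morphologyEx(m.astype(np.uint8),cv2.MORPH_OPEN,np.ones((3,3)))
    q=P[m>0][:,:2].astype(np.float32); r=cv2.minAreaRect(q); print(n,len(q),r,cv2.boxPoints(r).round(4).tolist())
    m=(f["range_z"]>0)&(abs(P[...,2]-.1655)<.004)&(P[...,0]>.4)&(P[...,0]<.65)&(P[...,1]<-.03)&(P[...,1]>-.14); print("hub",P[m].mean(0).round(4),m.sum())
    m=(f["range_z"]>0)&(P[...,2]>.152)&(P[...,0]>.4)&(P[...,0]<.65)&(P[...,1]<-.03)&(P[...,1]>-.14); print("plug",P[m].min(0).round(4),P[m].max(0).round(4),m.sum())
E
```

```text
tri [0.6036 0.005  0.1427] top@.14 [0.6045 0.0048 0.14  ] side@.14 [0.6045 0.0081 0.14  ]
tri [ 0.4611 -0.0176  0.1443] top@.14 [ 0.4569 -0.0166  0.14  ] side@.14 [ 0.4663 -0.0141  0.14  ]
outer [ 0.6259 -0.115   0.152 ]
outer [ 0.4754 -0.138   0.152 ]
outer side [ 0.6269 -0.1175  0.152 ]
outer side [ 0.4763 -0.1457  0.152 ]
plug hub tri [ 0.5232 -0.0848  0.17  ] [ 0.5228 -0.0849  0.168 ] [ 0.5246 -0.0829  0.168 ]
top 4634 ((0.5397653579711914, -0.0620725154876709), (0.15053501725196838, 0.13660702109336853), 8.947373390197754) [[0.454800009727478, -0.006300000008195639], [0.47600001096725464, -0.1412999927997589], [0.6247000098228455, -0.11779999732971191], [0.6035000085830688, 0.017100000753998756]]
hub [ 0.5219 -0.0839  0.1662] 160
plug [ 0.4544 -0.1387  0.152 ] [ 0.6265 -0.0334  0.1699] 420
side 2801 ((0.5415647029876709, -0.0629851371049881), (0.14966937899589539, 0.1357734054327011), 9.051980018615723) [[0.4569999873638153, -0.007699999958276749], [0.478300005197525, -0.14180000126361847], [0.6261000037193298, -0.11829999834299088], [0.6047999858856201, 0.015799999237060547]]
hub [ 0.5223 -0.0889  0.1661] 132
plug [ 0.4541 -0.1395  0.152 ] [ 0.6293 -0.0304  0.1711] 470
```

```bash
cat >> h.py <<'E'
yaw=np.radians(98.8); O=np.array([.531,-.006,0])
bx=np.array([np.cos(yaw),np.sin(yaw),0]); by=np.array([-np.sin(yaw),np.cos(yaw),0])
RB=np.column_stack([bx,by,[0,0,1]])
def box(X): return RB.T@(np.asarray(X)-O)
def rows(target_box,tilt=0.):
    from scipy.spatial.transform import Rotation as Ro
    o=arm.get_obs(); R=o["tcp_rot"]; p=o["tcp_pos"]
    Rt=np.column_stack([by,bx,[0,0,-1]])@Ro.from_rotvec([tilt,0,0]).as_matrix()
    d=O+RB@np.asarray(target_box)-p
    print("t",round(o["clock"],2),"tcp box mm",(box(p)*1e3).round(1),"q",o["qpos"].round(2))
    print("shift tool mm",(R.T@d*1e3).round(1),"rot",Ro.from_matrix(R.T@Rt).as_rotvec().round(3),"F box",(RB.T@o["force"]).round(2),"open",round(o["opening"]*1e3,1))
E
python3 -m jog '[[[0,0,-20],[0,0,-0.13]],[[0,0,-20],[0,0,-0.13]],[[0,0,-10],[0,0,-0.13]],[[0,0,0],[0,0,0]]]' 87.8
python3 -c "
from h import *
t=ld('top0.npz'); print(box([.5225,-.0845,.154]),box([.5232,-.0848,.154])); rows([-.061,.02,.26])"
```

```text
clock: 0.55
tcp_pos: [0.1457, 0.5811, 0.2704]
tcp_rot: [[-0.988, -0.157, -0.002], [-0.157, 0.988, -0.007], [0.003, -0.006, -1.0]]
force: [-0.7, 0.9, -0.6]
opening: 0.0875
[-0.07627555  0.02040933  0.154     ] [-0.07667911  0.01976347  0.154     ]
t 0.55 tcp box mm [639.1 291.  270.4] q [ 1.27  0.11  1.12  0.    1.91 -0.46]
shift tool mm [-267.9 -701.2   14. ] rot [-0.006 -0.003  0.004] F box [ 1.    0.59 -0.6 ] open 87.5
```

```bash
python3 -m jog '[[[-18,-46,0],[0,0,0]],[[-18,-46,0],[0,0,0]],[[-18,-46,0],[0,0,0]],[[-18,-46,0],[0,0,0]],[[-18,-46,0],[0,0,0]]]'
python3 -m jog '[[[-18,-46,0],[0,0,0]],[[-18,-46,0],[0,0,0]],[[-18,-46,0],[0,0,0]],[[-18,-46,0],[0,0,0]],[[-18,-46,0],[0,0,0]]]'
python3 -c "
from h import *
rows([-.061,.02,.25])"
```

```text
clock: 1.05
tcp_pos: [0.2687, 0.3659, 0.2624]
tcp_rot: [[-0.989, -0.148, -0.008], [-0.147, 0.989, -0.017], [0.011, -0.016, -1.0]]
force: [1.2, -0.3, 0.3]
opening: 0.0878
clock: 1.55
tcp_pos: [0.3888, 0.1466, 0.2605]
tcp_rot: [[-0.992, -0.13, -0.01], [-0.129, 0.991, -0.019], [0.013, -0.018, -1.0]]
force: [1.0, -0.2, -0.2]
opening: 0.088
t 1.55 tcp box mm [172.5 117.2 260.5] q [ 0.29 -0.38  1.59 -0.02  1.95 -1.42]
shift tool mm [-102.8 -231.    13.2] rot [-0.017 -0.013 -0.024] F box [-0.37 -0.97 -0.21] open 88.0
```

```bash
python3 -m jog '[[[-20,-45,0],[0,0,0]],[[-20,-45,0],[0,0,0]],[[-20,-45,0],[0,0,0]],[[-20,-45,0],[-0.01,-0.01,-0.02]],[[-20,-45,0],[-0.01,0,-0.01]]]'
python3 -m jog '[[[0,0,0],[0,0,0]],[[0,0,0],[0,0,0]]]'
python3 -c "
from h import *
rows([-.061,.02,.25])
f=arm.grab_frame('wrist');cv2.imwrite('pics/w1.png',f['img'][:,:,::-1]);np.savez('w1.npz',**f)"
```

```text
clock: 2.05
tcp_pos: [0.5153, -0.0691, 0.2587]
tcp_rot: [[-0.99, -0.139, -0.005], [-0.139, 0.99, 0.003], [0.004, 0.004, -1.0]]
force: [0.5, 0.6, 0.2]
opening: 0.088
clock: 2.25
tcp_pos: [0.5162, -0.0747, 0.254]
tcp_rot: [[-0.992, -0.125, -0.012], [-0.125, 0.992, 0.004], [0.011, 0.005, -1.0]]
force: [-0.7, 0.1, 0.5]
opening: 0.0877
t 2.25 tcp box mm [-65.6  25.1 254. ] q [-0.21 -0.1   1.37  0.    1.89 -1.91]
shift tool mm [-5.1  4.8  4. ] rot [ 0.006 -0.011 -0.029] F box [0.24 0.63 0.52] open 87.7
```

View pics/w1.png

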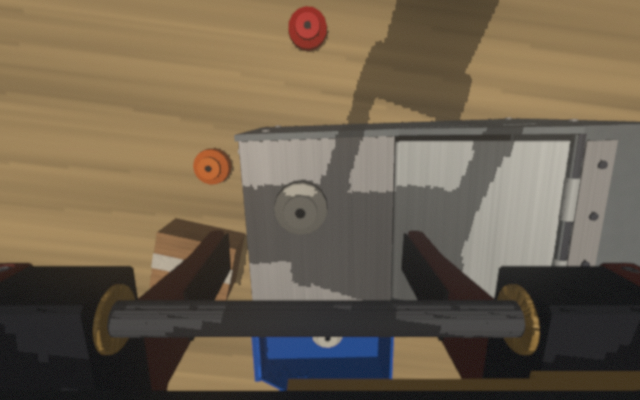

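```bash
python3 - <<'E'
from h import *
w=ld("w1.npz");t=ld("top0.npz")
print("plug hub wrist",(box(onplane(w,300,213,.168))*1e3).round(1),(box(pt(w,296,205))*1e3).round(1))
print("tri",(box(tri([(w,300,213),(t,383.8,223.5)]))*1e3).round(1))
for p in [(396,141),(393,298)]: print("seam",(box(onplane(w,*p,.14))*1e3).round(1))
for p in [(242,150),(254,285)]: print("outer",(box(onplane(w,*p,.14))*1e3).round(1))
print("hinge side lip",(box(onplane(w,320,129,.152))*1e3).round(1))
E
```

```text
plug hub wrist [-77.1  20.6 168. ] [-79.9  26.6 166.7]
tri [-77.1  20.2 166.6]
seam [  0.4  69.8 140. ]
seam [  1.8 -69.7 140. ]
outer [-122.8   66.3  140. ]
outer [-121.9  -52.9  140. ]
hinge side lip [-60.1  81.5 152. ]
```

```bash
python3 -m jog '[[[-3,2,10],[0,-0.01,-0.03]],[[-3,2,25],[0,0,0]],[[0,0,25],[0,0,0]],[[0,0,0],[0,0,0]],[[0,0,0],[0,0,0]]]'
python3 -c "
from h import *
rows([-.062,.02,.146])"
```

```text
clock: 2.8
tcp_pos: [0.5201, -0.0621, 0.192]
tcp_rot: [[-0.986, -0.166, 0.003], [-0.166, 0.986, 0.006], [-0.004, 0.005, -1.0]]
force: [0.4, -1.2, 0.8]
opening: 0.088
t 2.8 tcp box mm [-53.7  19.3 192. ] q [-0.19 -0.12  1.49  0.01  1.77 -1.92]
shift tool mm [ 1.  -8.5 45.9] rot [0.005 0.004 0.014] F box [-1.22 -0.26  0.76] open 88.0
```

```bash
python3 -m jog '[[[1,-8,0],[0,0,0.01]],[[0,0,0],[0,0,0]],[[0,0,0],[0,0,0]]]'
python3 -c "
from h import *
rows([-.062,.02,.146])"
```

```text
clock: 3.1
tcp_pos: [0.5212, -0.0696, 0.1954]
tcp_rot: [[-0.987, -0.158, 0.009], [-0.158, 0.987, 0.005], [-0.009, 0.003, -1.0]]
force: [-1.0, -0.1, -0.1]
opening: 0.0877
t 3.1 tcp box mm [-61.4  19.5 195.4] q [-0.2  -0.12  1.49  0.01  1.77 -1.93]
shift tool mm [ 1.  -0.8 49.4] rot [0.003 0.009 0.005] F box [ 0.06  1.05 -0.13] open 87.7
```

```bash
python3 -m jog '[[[0,-1,15],[0,0,0]],[[0,0,15],[0,0.005,0]],[[0,0,0],[0,0,0]],[[0,0,0],[0,0,0]]]'
python3 -c "
from h import *
rows([-.062,.02,.146])"
```

```text
clock: 3.5
tcp_pos: [0.5219, -0.071, 0.1634]
tcp_rot: [[-0.988, -0.157, 0.004], [-0.157, 0.988, 0.004], [-0.005, 0.003, -1.0]]
force: [0.3, -0.4, 0.4]
opening: 0.0878
t 3.5 tcp box mm [-62.8  18.9 163.4] q [-0.2  -0.11  1.54  0.    1.71 -1.93]
shift tool mm [ 1.2  0.8 17.4] rot [0.003 0.005 0.004] F box [-0.44 -0.24  0.35] open 87.8
```

```bash
python3 -m jog '[[[1,0,8],[0,0,0]],[[0,0,0],[0,0,0]],[[0,0,8],[0,0.004,0]],[[0,0,0],[0,0,0]],[[0,0,0],[0,0,0]]]'
python3 -c "
from h import *
rows([-.062,.02,.146])
for n in ('wrist','side'):
  f=arm.grab_frame(n);cv2.imwrite(f'pics/{n}2.png',f['img'][:,:,::-1] if n=='wrist' else cv2.resize(f['img'][120:320,200:440,::-1],None,fx=3,fy=3));np.savez(f'{n}2.npz',**f)"
```

```text
clock: 4.0
tcp_pos: [0.5209, -0.0711, 0.1458]
tcp_rot: [[-0.988, -0.157, -0.0], [-0.157, 0.988, 0.003], [-0.0, 0.003, -1.0]]
force: [-0.9, -0.8, 0.1]
opening: 0.0879
t 4.0 tcp box mm [-62.8  20.  145.8] q [-0.2  -0.11  1.57  0.    1.69 -1.93]
shift tool mm [ 0.   0.8 -0.2] rot [0.003 0.    0.004] F box [-0.67  0.97  0.15] open 87.9
```

View pics/wrist2.png

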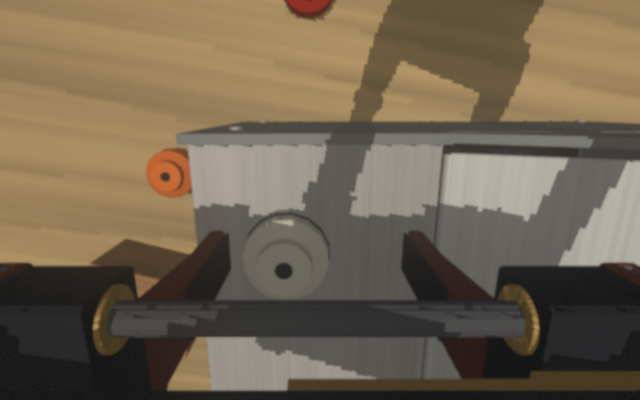

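View pics/side2.png

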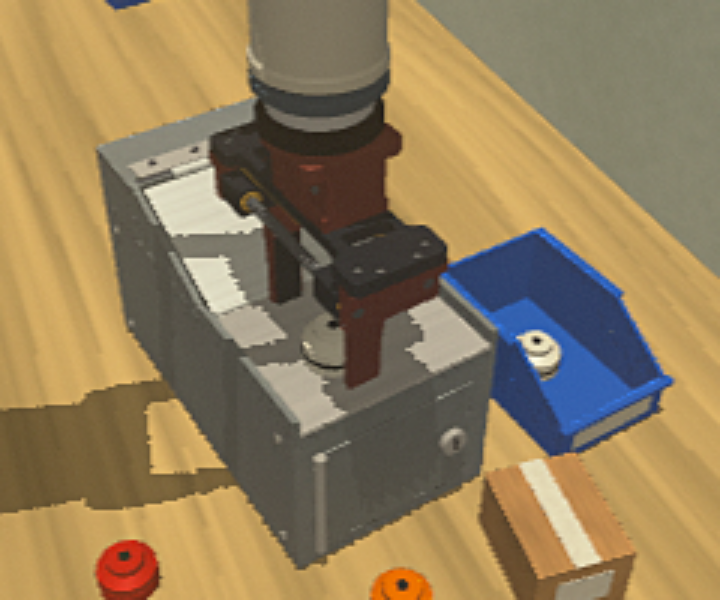

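```bash
for i in 1; do python3 -m jog '[[[0,3,0],[0,0,0]],[[0,3,0],[0,0,0]],[[0,3,0],[0,0,0]],[[0,3,0],[0,0,0]],[[0,3,0],[0,0,0]]]'; done
python3 -c "
from h import *
rows([-.045,.02,.146])"
```

```text
clock: 4.6
tcp_pos: [0.5186, -0.0553, 0.1467]
tcp_rot: [[-0.988, -0.157, 0.001], [-0.157, 0.988, 0.003], [-0.001, 0.003, -1.0]]
force: [-0.2, -0.2, -0.1]
opening: 0.0877
t 4.6 tcp box mm [-46.8  19.8 146.7] q [-0.17 -0.12  1.58  0.    1.69 -1.9 ]
shift tool mm [0.2 1.8 0.7] rot [0.003 0.001 0.004] F box [-0.19  0.24 -0.11] open 87.7
```

```bash
python3 -m jog '[[[0,3,0],[0,0,0]],[[0,3,0],[0,0,0]],[[0,3,0],[0,0,0]],[[0,3,0],[0,0,0]],[[0,3,0],[0,0,0]]]'
python3 -c "
from h import *
rows([-.03,.02,.146])
for n in ('wrist',):
  f=arm.grab_frame(n);cv2.imwrite(f'pics/{n}3.png',f['img'][:,:,::-1])"
```

```text
clock: 5.1
tcp_pos: [0.5162, -0.0394, 0.147]
tcp_rot: [[-0.988, -0.157, 0.001], [-0.157, 0.988, 0.002], [-0.002, 0.002, -1.0]]
force: [0.3, -2.2, 1.1]
opening: 0.088
t 5.1 tcp box mm [-30.7  19.8 147. ] q [-0.14 -0.13  1.59  0.    1.69 -1.87]
shift tool mm [0.2 0.7 1. ] rot [0.002 0.002 0.004] F box [-2.21  0.01  1.06] open 88.0
```

View pics/wrist3.png

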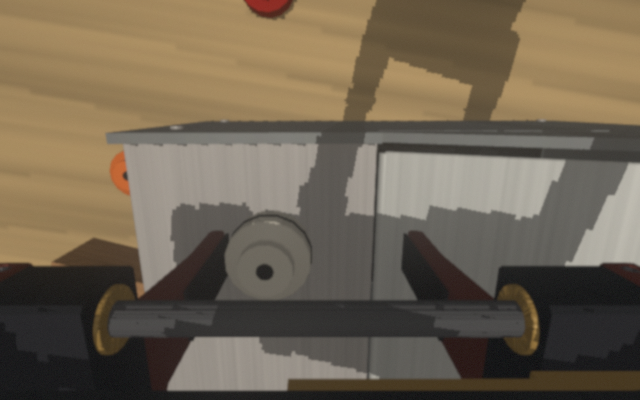

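The left finger now touches the plug (hub hole at 265,272). The right finger is past the seam (u≈375) and pressing on the flap. I'll keep pushing slowly.

```bash
python3 -m jog '[[[0,3,0.5],[0,0,0]],[[0,3,0.5],[0,0,0]],[[0,3,0],[0,0,0]],[[0,3,0],[0,0,0]],[[0,3,0],[0,0,0]]]'
python3 -c "
from h import *
rows([-.015,.02,.146])"
python3 -m jog '[[[0,3,0.5],[0,0,0]],[[0,3,0],[0,0,0]],[[0,3,0.5],[0,0,0]],[[0,3,0],[0,0,0]],[[0,3,0],[0,0,0]]]'
python3 -c "
from h import *
rows([0,.02,.146])
for n in ('wrist','side'):
  f=arm.grab_frame(n);cv2.imwrite(f'pics/{n}4.png',f['img'][:,:,::-1] if n=='wrist' else cv2.resize(f['img'][120:320,200:440,::-1],None,fx=3,fy=3))"
```

```text
clock: 5.65
tcp_pos: [0.5141, -0.0243, 0.1469]
tcp_rot: [[-0.988, -0.156, 0.003], [-0.156, 0.988, -0.0], [-0.003, -0.001, -1.0]]
force: [1.0, -2.2, 1.2]
opening: 0.0874
t 5.65 tcp box mm [-15.5  19.5 146.9] q [-0.11 -0.14  1.6   0.    1.69 -1.84]
shift tool mm [0.5 0.5 0.9] rot [-0.001  0.003  0.003] F box [-2.34 -0.67  1.19] open 87.4
clock: 6.15
tcp_pos: [0.5117, -0.0089, 0.146]
tcp_rot: [[-0.988, -0.155, 0.004], [-0.155, 0.988, -0.002], [-0.004, -0.002, -1.0]]
force: [0.0, -4.8, 1.7]
opening: 0.0876
t 6.15 tcp box mm [1.00e-01 1.95e+01 1.46e+02] q [-0.08 -0.15  1.61 -0.    1.69 -1.81]
shift tool mm [ 0.5 -0.1  0. ] rot [-0.002  0.004  0.002] F box [-4.71  0.7   1.73] open 87.6
```

View pics/wrist4.png

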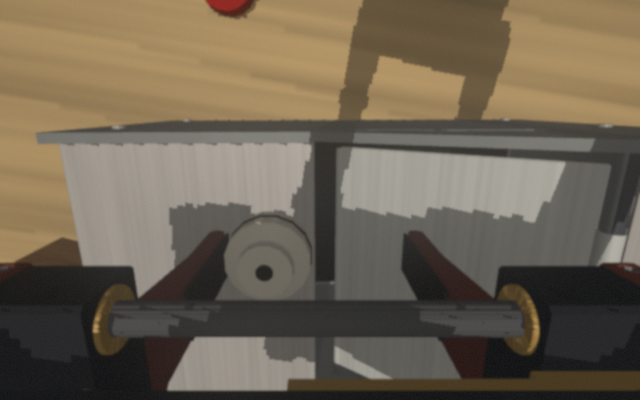

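View pics/side4.png

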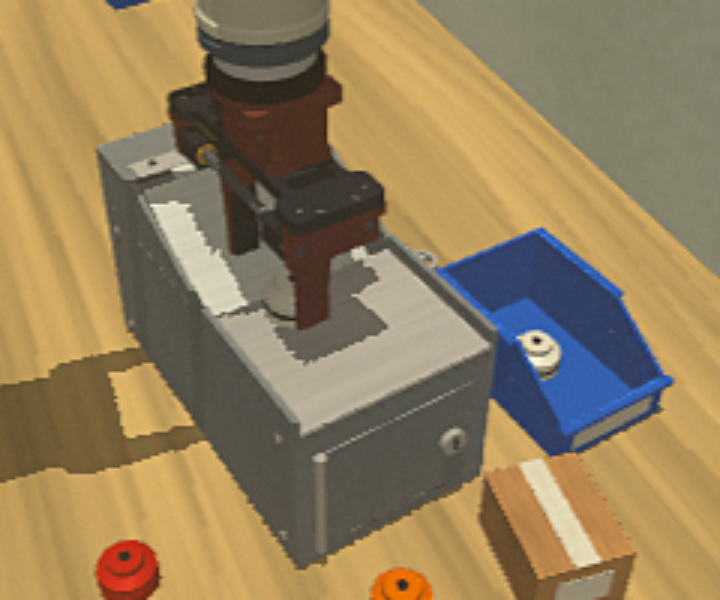

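```bash
python3 -m jog '[[[0,3,0],[0,0,0]],[[0,3,0],[0,0,0]],[[0,3,0],[0,0,0]],[[0,3,0],[0,0,0]],[[0,2,0],[0,0,0]]]'
python3 -c "
from h import *
rows([.015,.02,.146])
for n in ('wrist',):
  f=arm.grab_frame(n);cv2.imwrite(f'pics/{n}5.png',f['img'][:,:,::-1] if n=='wrist' else cv2.resize(f['img'][120:320,200:440,::-1],None,fx=3,fy=3))"
```

```text
clock: 6.75
tcp_pos: [0.5094, 0.0052, 0.146]
tcp_rot: [[-0.988, -0.155, 0.004], [-0.155, 0.988, -0.003], [-0.004, -0.004, -1.0]]
force: [0.9, -5.2, 1.5]
opening: 0.0878
t 6.75 tcp box mm [ 14.4  19.6 146. ] q [-0.05 -0.16  1.61 -0.    1.69 -1.78]
shift tool mm [ 0.4  0.6 -0. ] rot [-0.004  0.004  0.002] F box [-5.3  -0.13  1.48] open 87.8
```

View pics/wrist5.png

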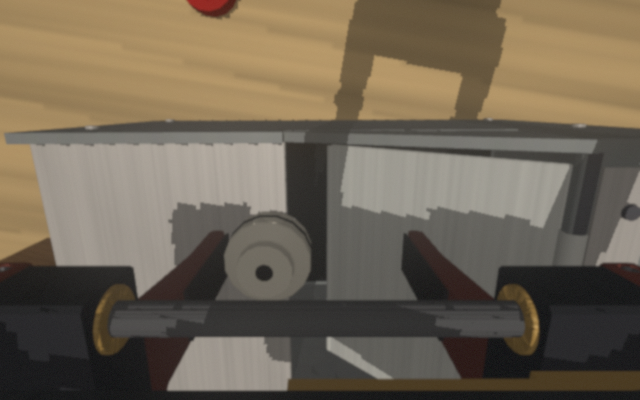

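```bash
python3 -m jog '[[[0,3,0],[0,0,0]],[[0,3,0],[0,0,0]],[[0,2,0],[0,0,0]]]'
python3 -c "
from h import *
rows([.022,.02,.146])
for n in ('wrist',):
  f=arm.grab_frame(n);cv2.imwrite(f'pics/{n}6.png',f['img'][:,:,::-1] if n=='wrist' else cv2.resize(f['img'][120:320,200:440,::-1],None,fx=3,fy=3))"
```

```text
clock: 7.1
tcp_pos: [0.5082, 0.0126, 0.1459]
tcp_rot: [[-0.988, -0.154, 0.004], [-0.154, 0.988, -0.005], [-0.003, -0.005, -1.0]]
force: [1.5, -4.9, 1.5]
opening: 0.0875
t 7.1 tcp box mm [ 21.9  19.7 145.9] q [-0.04 -0.16  1.61 -0.    1.69 -1.76]
shift tool mm [ 0.3  0.1 -0.1] rot [-0.005  0.003  0.001] F box [-5.1  -0.76  1.52] open 87.5
```

View pics/wrist6.png

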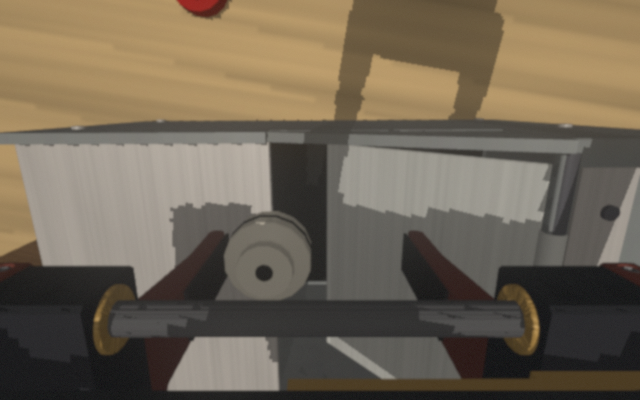

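```bash
python3 -m jog '[[[0,2,0],[0,0,0]],[[0,2,0],[0,0,0]],[[0,2,0],[0,0,0]],[[0,0,0],[0,0,0]],[[0,0,0],[0,0,0]]]'
python3 -c "
from h import *
rows([.028,.02,.146])
for n in ('wrist','top'):
  f=arm.grab_frame(n);cv2.imwrite(f'pics/{n}7.png',f['img'][:,:,::-1])"
```

```text
clock: 7.65
tcp_pos: [0.5073, 0.0174, 0.1458]
tcp_rot: [[-0.988, -0.152, 0.004], [-0.153, 0.988, -0.008], [-0.003, -0.009, -1.0]]
force: [-0.5, 0.7, -0.2]
opening: 0.0877
t 7.65 tcp box mm [ 26.8  19.8 145.8] q [-0.03 -0.16  1.62 -0.01  1.69 -1.75]
shift tool mm [ 0.2  1.2 -0.2] rot [-0.009  0.003 -0.   ] F box [ 0.77  0.34 -0.2 ] open 87.7
```

View pics/wrist7.png

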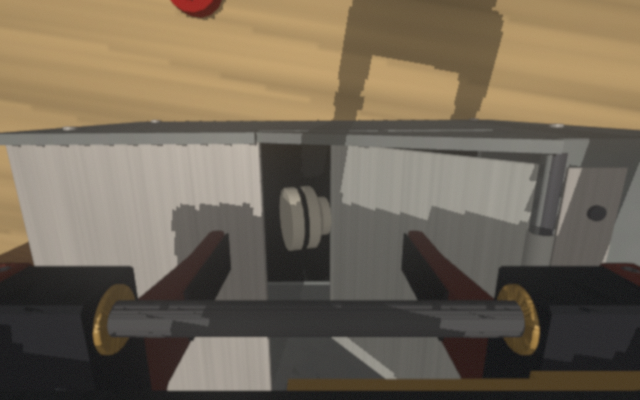

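```bash
python3 -c "
from h import *
rows([.028,.02,.146])
f=arm.grab_frame('wrist');cv2.imwrite('pics/wrist8.png',f['img'][:,:,::-1])
for p in [(288,218),(300,215),(312,220),(324,215),(298,260),(340,210),(450,170),(520,200)]: print(p,(box(pt(f,*p))*1e3).round(1))
f=arm.grab_frame('top');cv2.imwrite('pics/top8.png',cv2.resize(f['img'][160:290,230:460,::-1],None,fx=3.4,fy=3.4))
"
```

```text
t 7.75 tcp box mm [ 26.7  19.8 145.9] q [-0.03 -0.16  1.62 -0.01  1.69 -1.75]
shift tool mm [ 0.2  1.3 -0.1] rot [-0.009  0.003 -0.001] F box [-4.38  0.25  3.77] open 88.1
(288, 218) [ 0.5 -6.1 11.7]
(300, 215) [11.4 -3.1 12.2]
(312, 220) [22.2 -8.  11.5]
(324, 215) [33.1 -3.2 11.6]
(298, 260) [  8.9 -47.8  10.9]
(340, 210) [ 41.6  28.5 101.1]
(450, 170) [ 86.7  63.7 155.8]
(520, 200) [105.9  56.1 178.7]
```

View pics/wrist8.png

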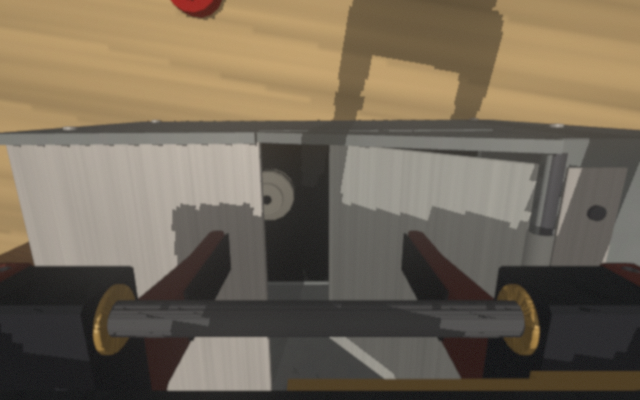

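View pics/top8.png

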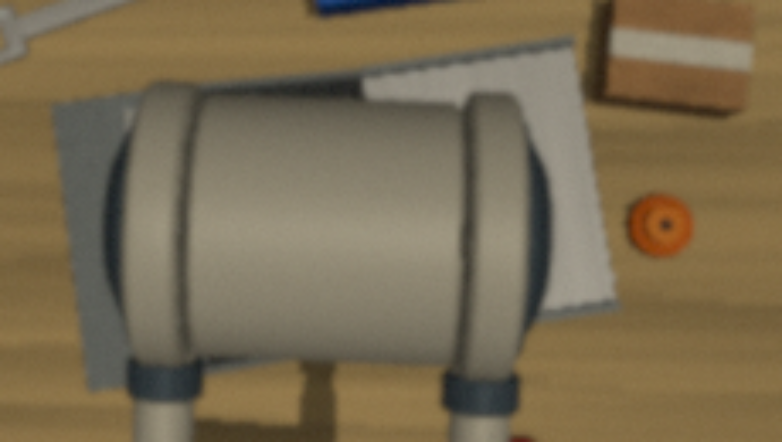

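```bash
python3 -m jog '[[[0,1,0],[0,0,0]],[[0,0,0],[0,0,0]],[[0,0,0],[0,0,0]],[[0,0,0],[0,0,0]],[[0,0,0],[0,0,0]]]'
python3 -c "
from h import *
rows([.028,.02,.146])
f=arm.grab_frame('wrist')
for p in [(340,210),(272,195),(285,195)]: print(p,(box(pt(f,*p))*1e3).round(1))"
python3 -m jog '[[[0,-4,-4],[0,0,0]],[[0,-4,-6],[0,0,0]],[[0,-4,-8],[0,0,0]],[[0,-4,-8],[0,0,0]],[[0,-4,-8],[0,0,0]]]'
python3 -m jog '[[[0,0,-10],[0,0,0]],[[0,0,-15],[0,0,0]],[[0,0,-20],[0,0,0]],[[0,0,-20],[0,0,0]],[[0,0,-20],[0,0,0]]]'
python3 -m jog '[[[0,-20,-20],[0,0,0]],[[0,-20,-10],[0,0,0]],[[0,0,0],[0,0,0]],[[0,0,0],[0,0,0]]]'
python3 -c "
from h import *
rows([.028,.02,.146])
for n in ('wrist','side'):
  f=arm.grab_frame(n);cv2.imwrite(f'pics/{n}9.png',f['img'][:,:,::-1]);np.savez(n+'9.npz',**f)"
```

```text
clock: 8.35
tcp_pos: [0.5072, 0.0177, 0.1459]
tcp_rot: [[-0.988, -0.152, 0.005], [-0.152, 0.988, -0.01], [-0.003, -0.01, -1.0]]
force: [-0.0, -4.4, 2.1]
opening: 0.0878
t 8.35 tcp box mm [ 27.   19.9 145.9] q [-0.03 -0.16  1.62 -0.01  1.69 -1.75]
shift tool mm [ 0.1  0.9 -0.1] rot [-0.01   0.003 -0.001] F box [-4.38  0.69  2.11] open 87.8
(340, 210) [ 41.9  28.5 100.9]
(272, 195) [-9.2 22.4 39.1]
(285, 195) [ 0.3 20.2 30.2]
clock: 8.9
tcp_pos: [0.5096, -0.0012, 0.1812]
tcp_rot: [[-0.988, -0.154, 0.002], [-0.154, 0.988, -0.006], [-0.001, -0.006, -1.0]]
force: [0.1, -0.1, -0.7]
opening: 0.0879
clock: 9.4
tcp_pos: [0.5084, 0.0004, 0.271]
tcp_rot: [[-0.988, -0.155, -0.002], [-0.155, 0.988, -0.002], [0.002, -0.002, -1.0]]
force: [0.7, 0.7, 0.7]
opening: 0.0878
clock: 9.8
tcp_pos: [0.5153, -0.0381, 0.3101]
tcp_rot: [[-0.987, -0.159, 0.007], [-0.159, 0.987, -0.001], [-0.006, -0.002, -1.0]]
force: [0.4, 0.3, -0.1]
opening: 0.0875
t 9.8 tcp box mm [-29.3  20.4 310.1] q [-0.14 -0.1   1.27 -0.    1.97 -1.87]
shift tool mm [  0.3  57.7 164. ] rot [-0.002  0.006  0.006] F box [ 0.19 -0.48 -0.09] open 87.5
```

View pics/wrist9.png

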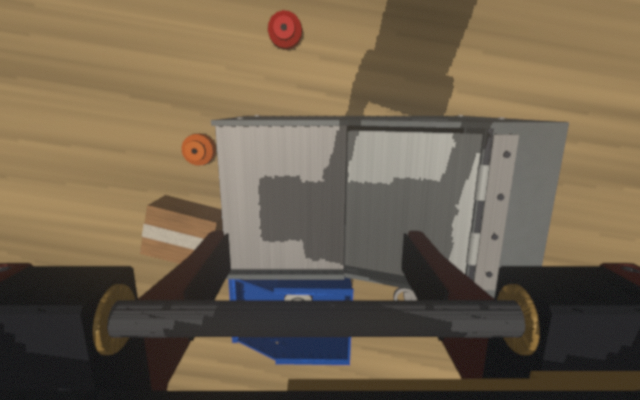

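View pics/side9.png

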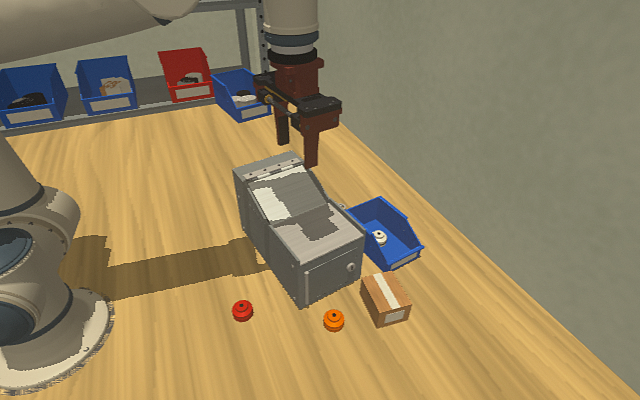

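```bash
python3 -m jog '[[[0,0,0],[0,0,0]],[[0,0,0],[0,0,0]],[[0,0,0],[0,0,0]],[[0,0,0],[0,0,0]],[[0,0,0],[0,0,0]]]' >/dev/null
python3 -c "
from h import *
a=ld('side0.npz'); b=arm.grab_frame('side')
for p in [(290,190),(280,205),(300,210)]: print((box(pt(a,*p))*1e3).round(1),(box(pt(b,*p))*1e3).round(1))
w=arm.grab_frame('wrist')
for p in [(360,200),(400,200),(440,200)]:
  X=box(pt(w,*p))*1e3; print(X.round(1),'shut z there',round(141+(X[0]-3)*np.tan(np.radians(22)),1))
o=arm.get_obs(); print(o['clock'],abs(o['qd']).max())
arm.sign_off()"
```

```text
[ 58.7  -9.3 165.4] [ 59.6  -9.7 164.7]
[ 35.8  28.9 154.1] [ 34.1  29.7 155.5]
[  8.   -5.1 144.4] [  9.   -5.6 143.6]
[ 16.7   5.1 145.1] shut z there 146.5
[ 51.6   9.8 161.4] shut z there 160.6
[ 84.4  13.1 172.8] shut z there 173.9
10.5 0.001996069451602663
the job is handed in; nothing more can be done
```

The worn plug is in the drop box with the flap shut behind it, and I've handed the job in; no verdict was reported.

- **How it went:** One finger stood on each side of the plug, lined up with the box. The front finger pushed the flap open, to about 0.5 rad, while the rear finger slid the plug about 80 mm along the ledge and off the inner edge. I held the flap open about another 0.6 s after the plug landed, then backed the hand up and out. The job took 10.5 s in all.
- **Plug:** While the flap was still open, the plug's top read 39 mm above the bench. That fits it standing upright and still on the box floor at about x −9, y 22 mm.
- **Flap:** After the hand left, depth points on the flap matched the shut slope to within about 1.5 mm from both the side and wrist cameras.
- **Arm and forces:** The arm was still, about 120 mm above the box and touching nothing. The largest total tool force I read was about 6 N, most of it from the flap. The force on the plug alone was not measured.
- **Other items:** The spare plug and the carton look unmoved in the last side picture. I never went near the wrench, but did not measure its position afterwards.
- **One odd reading:** Tool force dropped to near zero as the plug fell past the flap. It was back at about 4.4 N at the next reading, when the plug was on the floor, and stayed there through the hold.

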